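# Fetch the wide round die from the revolving magazine

### The job

Swing the flat cover right aside, clear of the gate of the revolving die magazine, then turn the turret by its crank pin until the setting die with the wide round head stands in the gate. Lift that die out and set it down, without dropping it, upright near the middle of the stone slab, then swing the cover closed over the gate again. Leave the other dies in their cups and don't push the other things on the bench about.

Things in the scene. Friction and masses are not known exactly. Their poses are not given: they have to be found in the camera images.
- magazine: Fixed frame of the revolving die magazine: grey round base dia 270, 10 thick; a level dark steel retaining bar (dia 6, centre 78 above the bench) arcs at radius 85 over the dies, open only at the gate, so dies lift out only there. Four posts dia 10 at radius 115, two beside the gate. Origin: base centre on the bench; its -x axis points from the centre to the gate, towards the robot.
- axis (a point): Point on the turret's vertical turning axis, 92 above the bench (top of the hub disc, dia 88). The dark wooden turret disc (dia 224, top 20 above the bench) has six open dark steel cups, 60 degrees apart at radius 85: outside dia 33, bore 27, rims 44 above the bench. Five hold a die each, one is empty; which die is where changes.
- gate (a point): Middle of the gate (the gap in the retaining bar, 42 degrees to either side), 85 from the turret axis, at the height of the die undersides, 20 above the bench. A die whose origin is here is centred in the gate. Does not turn with the turret.
- crank_pin (a point): Top centre of the turret's black upright crank pin: dia 14, 28 tall, from 92 to 120 above the bench, 32 from the turret axis, rigid on the hub disc. Moving it round the axis turns the turret with cups and dies, either way, a full turn and more, no detents; light friction (about 2 N at the pin); stays where left.
- cover (a joint): Flat aluminium gate cover (plate 62 x 93, 4 thick, underside 85 above the bench, on a 24 wide tab), swivelling level about one pivot screw at the gate's +y side. 0 = closed over the gate; grows to 2.2 rad as it opens, clockwise seen from above, first towards the robot, then to the robot's left. Light friction (0.5 N at the knob); stays where left.
- cover_knob (a point): Top centre of the black upright knob near the cover's free end: dia 14, 26 tall, from 89 to 115 above the bench, 105 from the pivot.
- cover_pivot (a point): Centre of the cover's pivot screw, on the cover's top face (89 above the bench). The cover turns about the vertical through it.
- die_wide: The wanted setting die: plain steel, with the wide round disc head, head dia 36 and 18 high (34 to 52 above its underside). About 0.12 kg. Bright head on the same dark foot as all dies (round, dia 24, 34 high), total height 52. Origin: centre of its underside, z up. Starts upright in a turret cup.
- die_square: Steel die with a 24 x 24 square head. Bright head on the same dark foot as all dies (round, dia 24, 34 high), total height 52. Origin: centre of its underside, z up. Starts upright in a turret cup.
- die_small: Steel die with a narrow round head dia 16. Bright head on the same dark foot as all dies (round, dia 24, 34 high), total height 52. Origin: centre of its underside, z up. Starts upright in a turret cup.
- die_bar: Steel die with a 35 x 10 bar head. Bright head on the same dark foot as all dies (round, dia 24, 34 high), total height 52. Origin: centre of its underside, z up. Starts upright in a turret cup.
- die_cross: Steel die with a cross-shaped head, 35 over each arm. Bright head on the same dark foot as all dies (round, dia 24, 34 high), total height 52. Origin: centre of its underside, z up. Starts upright in a turret cup.
- slab: Fixed stone slab 130 x 130 x 25, pale marble. Origin: centre of its underside on the bench, so its top is 25 above it.
- glue_jar: Glue jar with black cap, dia 48, 65 high, standing between magazine and slab. Bystander, loose; origin underside centre.
- mallet: Hammer 240 long, lying at the left. Bystander, loose; origin at the tool's underside.
- awl: Screwdriver-like awl 150 long, lying in front. Bystander, loose; origin at the tool's underside.
- brush: Brush 170 long, lying behind the slab. Bystander, loose; origin at the tool's underside.
- thread_spool: Pale thread spool dia 44, 50 high. Bystander, loose; origin underside centre.
- pencil_cup: White cup dia 70, 90 high. Bystander, loose; origin underside centre.
- oil_bottle: Amber bottle dia 44, 120 high, at the left. Bystander, loose; origin underside centre.
There are look-alikes about, which are no part of the job. Leave any pink or turquoise look-alike of the die_wide alone.

How it is judged:
On the way, in this order (a step that is already met when the one before it is completed fails the run):
1. the cover is swung aside (more than 1.0 rad open) (value of joint cover above 1 rad), for 0.1 s.
2. the wide die, still in its cup, stands in the gate (within 15 mm of the middle of the gate) (horizontal distance between die_wide and gate below 0.015 m and height (world z) of die_wide below 0.03 m), for 0.2 s.
3. the wide die stands upright on the slab, let go (horizontal distance between die_wide and slab below 0.055 m and z of die_wide in the frame of slab between 0.02 and 0.03 m and angle between die_wide's own z axis and vertical below 0.1 rad and contact force between the fingers and die_wide below 0.05 N), for 0.2 s.
At the end, for the whole second after the job is handed in: The wide die stands upright (within 0.1 rad) and at rest on the slab, its centre within 55 mm of the slab's centre; the cover is closed (below 0.15 rad); the four other dies are still in their cups (horizontal distance between die_wide and slab below 0.055 m and z of die_wide in the frame of slab between 0.02 and 0.03 m and angle between die_wide's own z axis and vertical below 0.1 rad and linear speed of die_wide below 0.02 m/s and value of joint cover below 0.15 rad and horizontal distance between die_square and axis between 0.075 and 0.095 m and height (world z) of each of die_square, die_small, die_bar, die_cross below 0.03 m and angle between each of die_square, die_small, die_bar, die_cross's own z axis and vertical below 0.25 rad and horizontal distance between die_small and axis between 0.075 and 0.095 m and horizontal distance between die_bar and axis between 0.075 and 0.095 m and horizontal distance between die_cross and axis between 0.075 and 0.095 m); the robot touches nothing.
It fails at once if the wide die, out of the magazine, is dropped: it falls freely faster than 0.5 m/s (about 13 mm of fall) (horizontal distance between die_wide and axis above 0.13 m and linear speed of die_wide above 0.5 m/s and contact force between the fingers and die_wide below 0.05 N).
It fails at once if another thing on the bench is pushed more than 30 mm (distance of any of glue_jar, mallet, awl, brush, thread_spool, pencil_cup, oil_bottle from where it was at the start of the episode above 0.03 m).
It also fails if it takes over 72 s, if anything falls off the work surface, if the arm or the gripper's body presses on something with over 40 N, if the wrist force passes 120 N, or if a joint passes its speed limit or range.

### The arm

A 6-joint arm with a two-finger parallel gripper is mounted at the origin on the work surface. World frame = base frame: x ahead of the robot, y to its left, z up, the work surface at z = 0. Lengths are in m, angles in rad, forces in N, time in s.
With the tool pointing down it reaches from about 0.375 to 0.9 m from the base axis. Payload 3.1 kg.
Tool frame: the origin (TCP) lies on the centre line of the jaws, within the pads' length; the fingertips stand 22 mm ahead of it and the grasp point (between the pads) lies 3 mm ahead of it; z points along the fingers, x is the direction in which the jaws open and shut, and the axes are right-handed (so a half turn about z gives the same grasp; the last joint's range is limited). The gripper opens to 87 mm and grips with 3 to 60 N. Pads are 19 mm wide; open, the fingers measure 117 mm over their backs; the gripper's body (75 mm by 190 mm) begins 51 mm behind the grasp point.
Start: joints at [-1.347, 0.527, 1.433, -0, 1.181, -0.178], TCP at [0.245, -0.575, 0.245] pointing down, gripper open.
Joint ranges: [-3.08, 3.08], [-0.75, 2.2], [0.22, 2.44], [-1.43, 4.57], [0, 2.65], [-2.85, 2.85]. Speed limits (rad/s): [2.79, 2.79, 3.14, 3.14, 3.14, 3.14].

### API

Orientations are given as a unit quaternion [x, y, z, w].
In Python, from rig import robot, camera, order gives the robot as it stands.
- The arm moves only by the shell command python3 -m pendant 'ROWS' [OPENING] [FORCE]. ROWS is JSON, a list of rows, each a list of 2 entries, a list of its own where there are three numbers: the shift along the tool's x, y, z in mm, then the turn about the tool's z in degrees. A call has 1 to 8 rows; each row shifts and turns the commanded pose from where the row before left it, along the tool's axes as they then stand; what a row does not reach is not made up. A row lasts 1/8 s, in which the tool goes at most 62.5 mm and 10.7 degrees, less where a joint would pass 70% of its speed; a pose out of reach is approached as far as the arm can. A call with a gripper value outside its range is refused whole. OPENING is the finger opening in mm, from 0 to 87, set as the call begins (- or left out, the last holds). The fingers move at their own pace and stop on an object; FORCE is the grip in N (left out, the last holds). Time passes only in rows, so rows that do not move let the fingers close. It gives the time, the measured TCP pose, the force and the opening at its end, in the units of the state.
- robot.get_obs(): the state, without advancing time (a new reading comes with each control period).
- camera(name): name is "side" or "top" or "wrist"; returns a dict with "pixels" (420x560x3 uint8, blue, green, red), "mtx" (3x3 intrinsics, pixels), "R" (3x3) and "t" (3): a world point X has camera coordinates R X + t. Camera axes: x right, y down, z forward; pixel columns grow to the right and rows downward; lengths in m; the calibration is good to about 2 mm. A picture is of the moment at which its call begins. There is no depth.
- order.hand_in(): hands the job in, once; it reports no verdict.
The state is a dict: "time": time; "q": joint angles; "joint_velocities": joint speeds; "joint_torque": joint torques, N m; "position": TCP position; "tool_rot": TCP orientation; "ft_force": force on the tool from outside, world axes, zero at the start; "moment": the same for the moment, N m; "grip_width": finger opening in m.
Only numpy, scipy, OpenCV 4.12 (cv2) and the standard library are available. Lean on these libraries where they do the work, as an engineer would, in place of code of your own. Each camera call takes 0.05 s, during which the arm holds its last target. There are 200 camera calls.

## Working session

There is one attempt and no reset: what is moved stays moved. The work goes in short steps, Python scripts to look and compute and a shell command to move; the robot and the scene stay as the last step left them, time stands still between calls to the robot, and variables do not carry over. Pictures are saved under pics/ and viewed, about 8 in all and at most 12, crops included, and the job is handed in when it is done.

```bash
mkdir -p pics; ls; cat > h.py <<'E'
import numpy as np, cv2
from rig import robot, camera, order
def ray(c,u,v,z):
    d=c["R"].T@np.linalg.inv(c["mtx"])@np.array([u,v,1.]); o=-c["R"].T@c["t"]
    return o+d*(z-o[2])/d[2]
def px(c,X):
    p=c["mtx"]@(c["R"]@np.array(X,float)+c["t"]); return p[:2]/p[2]
def st():
    o=robot.get_obs(); print({k:np.round(o[k],4).tolist() for k in("time","q","position","tool_rot","ft_force","grip_width")}); return o
E
python3 - <<'E'
from h import *
import pickle
st()
a=camera("top");b=camera("side")
pickle.dump((a,b),open("c0.pkl","wb"))
for c in(a,b): print(-c["R"].T@c["t"], c["mtx"][0,0])
cv2.imwrite("pics/top0.png",a["pixels"]);cv2.imwrite("pics/side0.png",b["pixels"])
E
```

```text
pics
{'time': 0.0, 'q': [-1.3465, 0.5285, 1.4339, -0.0, 1.1814, -0.1785], 'position': [0.2449, -0.5743, 0.2436], 'tool_rot': [0.8343, -0.5514, -0.0008, -0.0008], 'ft_force': [-1.4423, 0.2914, -0.6994], 'grip_width': 0.087}
[0.35674133 0.04248863 1.23883738] 431.08866842124934
[0.34095493 1.19808422 0.97798867] 527.6389514416425
```

View pics/top0.png

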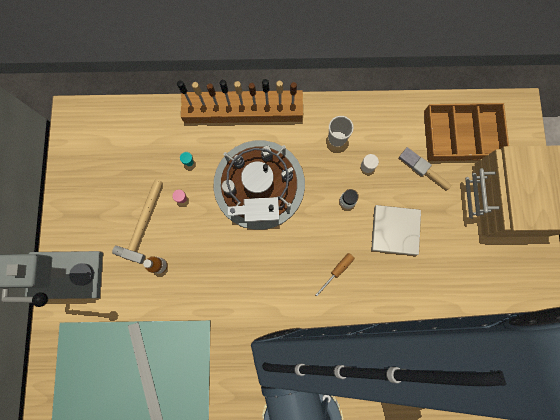

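View pics/side0.png

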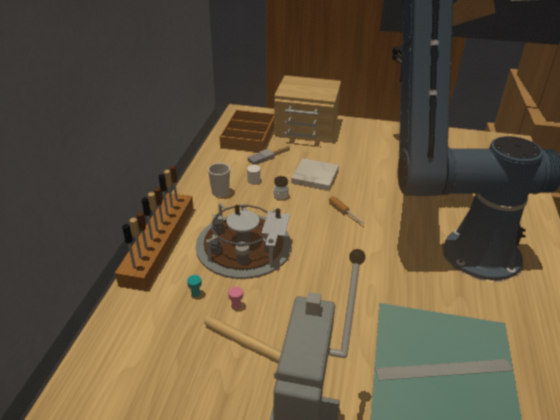

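Top: magazine at (259,183), cover at (258,210), knob at about (271,208), slab at (397,230). Teal look-alike at (187,158), pink at (179,196). Next, a close crop from both views.

```bash
python3 - <<'E'
from h import *
import pickle
a,b=pickle.load(open("c0.pkl","rb"))
A=cv2.resize(a["pixels"][135:235,205:315],None,fx=4,fy=5.,interpolation=cv2.INTER_CUBIC)
A=cv2.resize(a["pixels"][135:235,207:312],(420,400),interpolation=cv2.INTER_CUBIC)
B=cv2.resize(b["pixels"][195:280,190:300],(380,294),interpolation=cv2.INTER_CUBIC)
o=np.zeros((400,800,3),np.uint8);o[:,:420]=A;o[:294,420:]=B
cv2.imwrite("pics/crop0.png",cv2.convertScaleAbs(o,alpha=1.3))
# base outline ellipse & slab
hsv=cv2.cvtColor(a["pixels"],cv2.COLOR_BGR2HSV)
m=((hsv[...,1]<60)&(hsv[...,2]>60)).astype(np.uint8)
m[:, :]*=1
for c in cv2.findContours(m,cv2.RETR_EXTERNAL,cv2.CHAIN_APPROX_NONE)[0]:
    if 300<cv2.contourArea(c)<9000:
        r=cv2.minAreaRect(c); e=cv2.minEnclosingCircle(c); print(cv2.contourArea(c),r,e, ray(a,*r[0],.01),ray(a,*r[0],.025))
E
```

```text
300.5 ((132.44778442382812, 255.6831817626953), (42.154457092285156, 10.349298477172852), 22.249025344848633) ((131.56015014648438, 257.8533935546875), 21.077932357788086) [0.45093561 0.47360322 0.01      ] [0.44978581 0.46834075 0.025     ]
2055.0 ((396.0655517578125, 229.71380615234375), (47.58506393432617, 46.42242431640625), 4.763641834259033) ((396.5, 229.5), 31.945363998413086) [ 0.51353747 -0.27952939  0.01      ] [ 0.51162351 -0.27559862  0.025     ]
756.5 ((481.7682800292969, 191.9146270751953), (47.706424713134766, 30.699966430664062), 83.6598129272461) ((481.1861267089844, 193.77008056640625), 25.783029556274414) [ 0.62025521 -0.53555789  0.01      ] [ 0.61703859 -0.52850187  0.025     ]
379.5 ((414.39190673828125, 161.35133361816406), (30.80562400817871, 14.763450622558594), 35.53767395019531) ((414.856201171875, 160.89215087890625), 15.9821138381958) [ 0.71576117 -0.34678981  0.01      ] [ 0.71137874 -0.34203802  0.025     ]
6264.5 ((259.0, 184.5), (89.0, 90.0), 90.0) ((258.25543212890625, 183.0451202392578), 46.230342864990234) [0.65305474 0.11255885 0.01      ] [0.64943774 0.11170353 0.025     ]
543.5 ((340.6172180175781, 130.59312438964844), (24.249282836914062, 29.81332778930664), 4.763641834259033) ((339.5, 130.5), 15.508162498474121) [ 0.81515084 -0.13308203  0.01      ] [ 0.80955519 -0.1309389   0.025     ]
```

View pics/crop0.png

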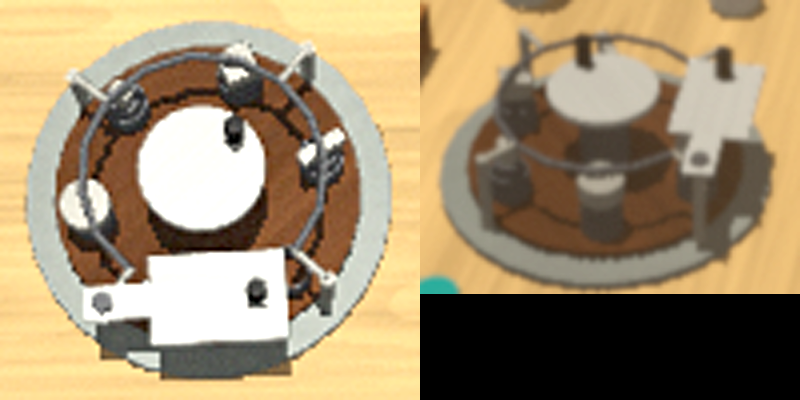

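```bash
python3 - <<'E'
from h import *
import pickle
a,b=pickle.load(open("c0.pkl","rb"))
P=dict(hub=(201,169,.092),pintop=(234,120,.120),knobtop=(257,283,.115),knobbase=(256,302,.089),pivot=(102,302,.089),wide=(84,206,.072),empty=(128,98,.044),d2=(238,68,.072),d3=(322,152,.072),base=(208.5,198,.01))
W={k:ray(a,(u-1.5)/4+207,(v-1.5)/4+135,z) for k,(u,v,z) in P.items()}
ax=W['hub']
for k,w in W.items(): d=w-ax; print(k,w.round(4),'r',round(np.hypot(*d[:2]),4),'ang from gate(-x) ccw',np.degrees(np.arctan2(-d[1],-d[0])).round(1))
g=a["pixels"]; hsv=cv2.cvtColor(g,cv2.COLOR_BGR2HSV)
for n,c,z in [('hub','w',.092)]:
    m=((hsv[...,2]>200)&(hsv[...,1]<40)).astype(np.uint8)
    k,l,s,ce=cv2.connectedComponentsWithStats(m)
    for i in range(1,k):
        if s[i,4]>80: print(s[i],ce[i].round(1),ray(a,*ce[i],.092).round(4),ray(a,*ce[i],.089).round(4))
# side hub
m=((cv2.cvtColor(b["pixels"],cv2.COLOR_BGR2HSV)[...,1]<40)&(b["pixels"][...,1]>130)).astype(np.uint8)
k,l,s,ce=cv2.connectedComponentsWithStats(m)
for i in range(1,k):
    if s[i,4]>80 and 190<ce[i][0]<350 and 150<ce[i][1]<270: print('side',s[i],ce[i].round(1),ray(b,*ce[i],.092).round(4),ray(b,*ce[i],.025).round(4))
E
```

```text
hub [0.6549 0.1136 0.092 ] r 0.0 ang from gate(-x) ccw -180.0
pintop [0.6812 0.0895 0.12  ] r 0.0357 ang from gate(-x) ccw 137.6
knobtop [0.5703 0.0753 0.115 ] r 0.0928 ang from gate(-x) ccw 24.4
knobbase [0.5621 0.0769 0.089 ] r 0.0997 ang from gate(-x) ccw 21.6
pivot [0.5638 0.1813 0.089 ] r 0.1135 ang from gate(-x) ccw -36.6
wide [0.6349 0.1963 0.072 ] r 0.0851 ang from gate(-x) ccw -76.4
empty [0.721 0.169 0.044] r 0.0863 ang from gate(-x) ccw -140.0
d2 [0.7332 0.0884 0.072 ] r 0.0822 ang from gate(-x) ccw 162.2
d3 [0.6709 0.0302 0.072 ] r 0.0849 ang from gate(-x) ccw 100.9
base [0.6542 0.1133 0.01  ] r 0.0008 ang from gate(-x) ccw 25.6
[364 154  14  14 157] [370.6 160.8] [ 0.6955 -0.2005  0.092 ] [ 0.6964 -0.2011  0.089 ]
[242 162  31  30 671] [256.4 177.1] [0.6542 0.1148 0.092 ] [0.6549 0.115  0.089 ]
[228 198  51  23 792] [257.4 209.1] [0.5651 0.1125 0.092 ] [0.5657 0.1127 0.089 ]
[376 205   9  15 102] [379.2 211.8] [ 0.5524 -0.2158  0.092 ] [ 0.5529 -0.2165  0.089 ]
[ 373  207   48   47 1771] [398.1 230.7] [ 0.5004 -0.2633  0.092 ] [ 0.5008 -0.2641  0.089 ]
side [227 209  32  21 453] [242.7 220.4] [0.6532 0.1184 0.092 ] [0.6769 0.0367 0.025 ]
side [263 212  26  33 492] [274.6 226.2] [0.5637 0.1235 0.092 ] [0.5806 0.0422 0.025 ]
```

Candidates for the wide die in the top view:
- (228,187): pale round head in a cup, about 36 mm across. This fits the description and the steel colour.
- (187,158): teal look-alike.
- (179,196): pink look-alike.
- (266,153) and (287,173): angular heads.
- (238,160): looks like the empty cup.

I choose (228,187). It needs about +77° counter-clockwise to reach the gate. I'll go above the magazine now and check it with the wrist camera.

```bash
python3 -m pendant '[[[0,0,-10],7.7],[[0,0,-10],7.7],[[0,0,-10],7.7],[[-42,-23,0],0],[[-42,-23,0],0],[[-42,-23,0],0],[[-42,-23,0],0],[[-42,-23,0],0]]' 40 && python3 -m pendant '[[[-42,-23,0],0],[[-42,-23,0],0],[[-42,-23,0],0],[[-42,-23,0],0],[[-42,-23,0],0],[[-42,-23,0],0],[[-42,-23,0],0],[[-42,-23,0],0]]'
python3 -m pendant '[[[-42,-23,0],0],[[-42,-23,0],0],[[-42,-23,0],0],[[0,0,0],0],[[0,0,0],0]]'
python3 - <<'E'
from h import *
import pickle
st(); c=camera("wrist"); pickle.dump(c,open("w1.pkl","wb")); cv2.imwrite("pics/w1.png",c["pixels"]); print(-c["R"].T@c["t"],c["R"].round(2))
E
```

```text
time: 1.1
position: [0.3605, -0.3634, 0.2742]
tool_rot: [-0.707, 0.707, 0.0, 0.0]
ft_force: [0.2, 0.4, -0.0]
grip_width: 0.0403
time: 2.1
position: [0.5446, -0.0275, 0.2742]
tool_rot: [-0.707, 0.707, 0.0, -0.0]
ft_force: [0.7, 0.3, 0.0]
grip_width: 0.0402
time: 2.72
position: [0.6125, 0.0967, 0.2739]
tool_rot: [0.707, -0.707, -0.0, 0.001]
ft_force: [-0.2, -0.2, -0.1]
grip_width: 0.0402
{'time': 2.725, 'q': [-0.0231, 0.4913, 1.4109, -0.0007, 1.2414, 1.5478], 'position': [0.6125, 0.0967, 0.2739], 'tool_rot': [0.7072, -0.707, -0.0005, 0.0009], 'ft_force': [-0.1881, -0.2299, -0.0838], 'grip_width': 0.0402}
[0.69290022 0.09607148 0.41454154] [[ 0.   -1.    0.  ]
 [-0.96 -0.    0.29]
 [-0.29 -0.   -0.96]]
```

View pics/w1.png

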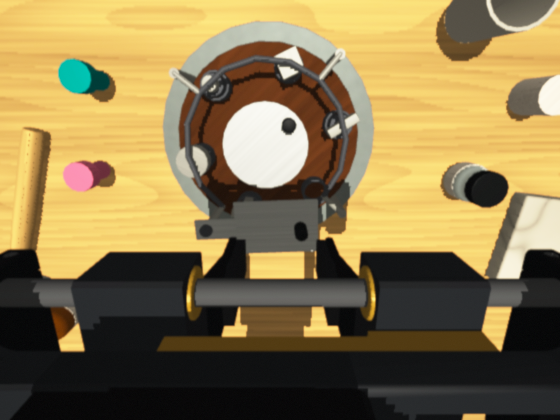

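The wrist picture shows:
- round wide head at (192,160)
- square head at (289,65), bar head at (342,125), empty cup at (215,85)
- crank pin at (289,126)
- knob at (301,231), pivot screw at (209,229)

```bash
python3 - <<'E'
from h import *
import pickle
c=pickle.load(open("w1.pkl","rb"))
g=cv2.cvtColor(c["pixels"],cv2.COLOR_BGR2GRAY)
def blob(x0,y0,x1,y1,t,z,n,inv=True):
    m=(g[y0:y1,x0:x1]<t).astype(np.uint8) if inv else (g[y0:y1,x0:x1]>t).astype(np.uint8)
    k,l,s,ce=cv2.connectedComponentsWithStats(m); i=1+s[1:,4].argmax(); u=ce[i]+[x0,y0]
    print(n,s[i],u.round(1),ray(c,*u,z).round(4)); return ray(c,*u,z)
h=blob(215,95,315,192,190,.092,'hub',False)
p=blob(278,115,300,137,80,.120,'pin')
blob(290,218,312,245,40,.110,'knob')
v=blob(200,220,218,238,70,.089,'pivot')
for n,u,z in [('wide',(192,160),.072),('sq',(289,64),.072),('bar',(343,125),.072),('hubc',(265.5,144.5),.092)]:
    w=ray(c,*u,z); d=w-[.654,.113,0]; print(n,w.round(4),np.hypot(d[0],d[1]).round(4),np.degrees(np.arctan2(-d[1],-d[0])).round(1))
E
```

```text
hub [   8    6   85   86 5507] [264.2 144.7] [0.6586 0.1126 0.092 ]
pin [  4   4  14  15 155] [288.3 125.7] [0.6788 0.0888 0.12  ]
knob [  5   4  13  19 188] [300.5 231.1] [0.5708 0.0748 0.11  ]
pivot [  0   4  13  13 131] [205.7 230.4] [0.5632 0.1798 0.089 ]
wide [0.6398 0.1935 0.072 ] 0.0818 -80.0
sq [0.7372 0.0873 0.072 ] 0.0871 162.9
bar [0.6773 0.0291 0.072 ] 0.0871 105.5
hubc [0.6588 0.1113 0.092 ] 0.0051 160.2
```

```bash
python3 -m pendant '[[[11,22,30],0],[[10,22,30],0],[[0,0,35],0],[[0,0,35],0],[[0,0,20],0],[[0,0,8],0],[[0,0,0],0]]' 40; python3 -m pendant '[[[0,0,0],0],[[0,0,0],0],[[0,0,0],0],[[0,0,0],0]]' 8 8
```

```text
time: 3.65
position: [0.5691, 0.0751, 0.1166]
tool_rot: [-0.707, 0.708, 0.0, -0.0]
ft_force: [0.4, 0.3, -0.3]
grip_width: 0.0399
time: 4.15
position: [0.5696, 0.0752, 0.117]
tool_rot: [0.707, -0.707, 0.001, 0.0]
ft_force: [0.6, -2.6, 2.1]
grip_width: 0.0137
```

```bash
python3 - <<'E'
import numpy as np
a=np.radians(np.linspace(-86.7,-201.7,13)); p=np.c_[.5635+.105*np.cos(a),.180+.105*np.sin(a)]
d=np.diff(p,axis=0)*1000; print(np.c_[-d[:,1],-d[:,0]].round(1).tolist(),p[-1])
E
```

```text
[[-0.5, 17.5], [-3.4, 17.2], [-6.2, 16.4], [-8.8, 15.2], [-11.2, 13.5], [-13.3, 11.4], [-15.0, 9.0], [-16.3, 6.4], [-17.2, 3.6], [-17.5, 0.7], [-17.4, -2.2], [-16.8, -5.1]] [0.46594108 0.21882341]
```

```bash
python3 -m pendant '[[[-0.5,17.5,0],0],[[-3.4,17.2,0],0],[[-6.2,16.4,0],0],[[-8.8,15.2,0],0],[[-11.2,13.5,0],0],[[-13.3,11.4,0],0]]'; python3 -m pendant '[[[-15,9,0],0],[[-16.3,6.4,0],0],[[-17.2,3.6,0],0],[[-17.5,0.7,0],0],[[-17.4,-2.2,0],0],[[-16.8,-5.1,0],0],[[0,0,0],0]]'
```

```text
time: 4.9
position: [0.475, 0.1186, 0.1166]
tool_rot: [-0.707, 0.707, 0.001, -0.003]
ft_force: [-3.2, -4.0, 3.3]
grip_width: 0.0133
time: 5.78
position: [0.4666, 0.2214, 0.1165]
tool_rot: [0.708, -0.707, 0.0, -0.001]
ft_force: [-1.4, 1.3, -0.4]
grip_width: 0.0138
```

```bash
python3 -m pendant '[[[0,0,0],0],[[0,0,0],0],[[0,0,-30],0],[[0,0,-33],0],[[33,-53,0],0],[[33,-53,0],0],[[33,-53,0],0],[[33,-54,0],0]]' 36; python3 -m pendant '[[[0,0,0],0],[[0,0,30],0],[[0,0,20],0],[[0,0,10],0],[[0,0,0],0]]'; python3 - <<'E'
from h import *
st(); import pickle
c=camera("top"); w=camera("wrist"); pickle.dump((c,w),open("c2.pkl","wb"))
A=cv2.resize(c["pixels"][135:260,190:315],(400,400),interpolation=cv2.INTER_CUBIC)
B=cv2.resize(w["pixels"],(400,300)); o=np.zeros((400,800,3),np.uint8);o[:,:400]=A;o[:300,400:]=B
cv2.imwrite("pics/c2.png",o)
E
```

```text
time: 6.78
position: [0.6798, 0.0858, 0.1799]
tool_rot: [-0.707, 0.708, -0.0, 0.0]
ft_force: [0.6, 0.9, -0.2]
grip_width: 0.0359
time: 7.4
position: [0.6772, 0.0883, 0.1188]
tool_rot: [0.707, -0.707, -0.001, 0.001]
ft_force: [0.4, -0.3, 1.1]
grip_width: 0.0356
{'time': 7.4, 'q': [-0.0336, 0.7494, 1.3729, -0.0, 1.0211, 1.537], 'position': [0.6772, 0.0883, 0.1188], 'tool_rot': [0.7072, -0.7071, -0.0006, 0.0006], 'ft_force': [0.3585, -0.345, 1.0639], 'grip_width': 0.0356}
```

View pics/c2.png

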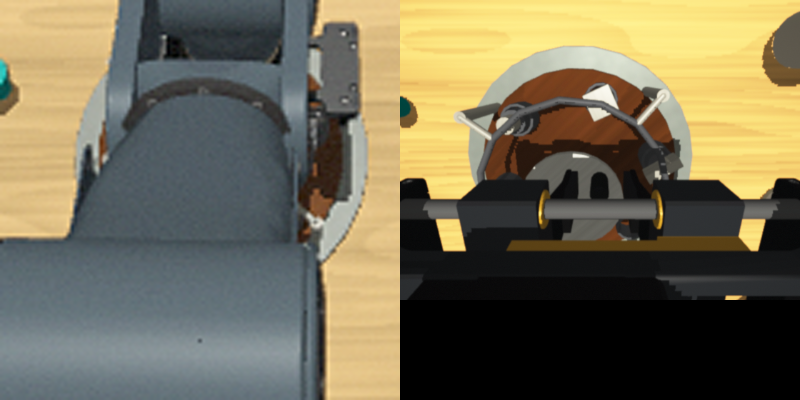

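Pin at (600,190) in the composite sits between the fingers. Next I grip it and swing it +78°.

```bash
python3 -m pendant '[[[0,0,0],0],[[0,0,0],0],[[0,0,0],0],[[0,0,0],0]]' 8 12; python3 - <<'E'
from h import *
o=st(); p=np.array(o["position"][:2]); ax=np.array([.656,.1125]); a0=np.degrees(np.arctan2(*(p-ax)[::-1])); print(a0,np.hypot(*(p-ax)))
a=np.radians(a0+np.linspace(0,78,7)); q=.032*np.c_[np.cos(a),np.sin(a)]
d=np.diff(q,axis=0)*1000; print(np.c_[-d[:,1],-d[:,0]].round(1).tolist())
E
```

```text
time: 8.0
position: [0.678, 0.0888, 0.12]
tool_rot: [-0.707, 0.707, 0.0, 0.001]
ft_force: [-1.3, 3.8, 2.0]
grip_width: 0.0132
{'time': 8.0, 'q': [-0.0334, 0.748, 1.3717, 0.0018, 1.0216, 1.5371], 'position': [0.678, 0.0888, 0.12], 'tool_rot': [-0.7069, 0.7073, 0.0004, 0.0006], 'ft_force': [-1.322, 3.7734, 1.9962], 'grip_width': 0.0132}
-47.08264955820251 0.03230623651731775
[[-5.5, -4.7], [-6.4, -3.4], [-7.0, -1.8], [-7.2, -0.2], [-7.1, 1.4], [-6.6, 3.0]]
```

```bash
python3 -m pendant '[[[-5.5,-4.7,0],0],[[-6.4,-3.4,0],0],[[-7,-1.8,0],0],[[-7.2,-0.2,0],0],[[-7.1,1.4,0],0],[[-6.6,3,0],0],[[0,0,0],0],[[0,0,0],0]]'; python3 -m pendant '[[[0,0,0],0],[[0,0,0],0],[[0,0,-40],0],[[0,0,-40],0],[[2,50,-35],0],[[2,50,-35],0],[[0,50,0],0],[[0,0,0],0]]' 36;  python3 - <<'E'
from h import *
st(); import pickle
w=camera("wrist"); pickle.dump(w,open("c3.pkl","wb"))
cv2.imwrite("pics/c3.png",w["pixels"])
E
```

```text
time: 9.0
position: [0.6865, 0.1272, 0.1203]
tool_rot: [-0.707, 0.707, -0.003, 0.002]
ft_force: [6.1, -0.0, 0.1]
grip_width: 0.0135
time: 10.0
position: [0.5276, 0.1242, 0.2692]
tool_rot: [0.707, -0.707, -0.003, 0.003]
ft_force: [0.8, 0.5, -0.6]
grip_width: 0.0361
{'time': 10.0, 'q': [0.0249, 0.3888, 1.6077, 0.0001, 1.1524, 1.5951], 'position': [0.5276, 0.1242, 0.2692], 'tool_rot': [0.7073, -0.7069, -0.0025, 0.0026], 'ft_force': [0.78, 0.523, -0.581], 'grip_width': 0.0361}
```

View pics/c3.png

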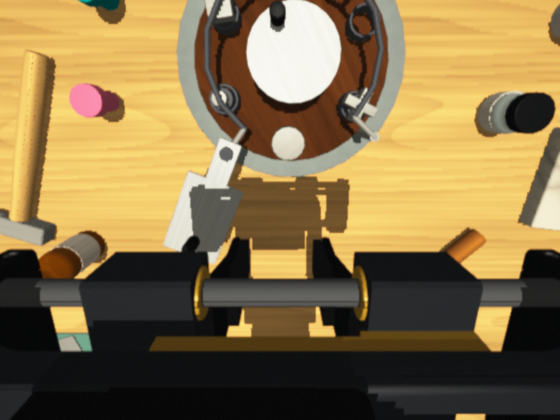

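The wide round head is at (288,143) and the cover is out to the left with its knob at (192,243). Neighbouring dies are at (225,98) and (360,105). Next I measure the head and hub.

```bash
python3 - <<'E'
from h import *
import pickle
c=pickle.load(open("c3.pkl","rb")); g=cv2.cvtColor(c["pixels"],cv2.COLOR_BGR2GRAY); hs=cv2.cvtColor(c["pixels"],cv2.COLOR_BGR2HSV)
m=((hs[...,1]<45)&(g>125)).astype(np.uint8)
n,l,s,ce=cv2.connectedComponentsWithStats(cv2.morphologyEx(m,cv2.MORPH_OPEN,np.ones((3,3))))
for i in range(1,n):
    if s[i,4]>150: print(s[i],ce[i].round(1),ray(c,*ce[i],.072).round(4),ray(c,*ce[i],.092).round(4))
for n,u,z in [('wide',(288,143.5),.072),('hub',(294,51.5),.092),('baseL/R',(178,51),.01),('baseR',(404,51),.01),('pivot',(226,154),.089),('knobtop',(192,240),.115),('barL',(242,134),.078),('small',(225,98),.072),('right',(360,103),.072),('baselow',(290,177),.01)]: print(n,ray(c,*u,z).round(4))
E
```

```text
[ 164    0   81  252 4981] [198.  129.3] [0.587  0.2108 0.072 ] [0.5883 0.2056 0.092 ]
[217   0  15  18 196] [225.    9.3] [0.6983 0.1765 0.072 ] [0.693  0.1733 0.092 ]
[ 247    0   94  103 7301] [294.   52.8] [0.6607 0.1103 0.072 ] [0.6576 0.1111 0.092 ]
[ 353    0   52  141 2435] [386.4  70.4] [0.6447 0.0174 0.072 ] [0.6426 0.0236 0.092 ]
[495  92  25  34 278] [503.3 103.8] [ 0.613  -0.1066  0.072 ] [ 0.6127 -0.0929  0.092 ]
[ 244  127  124   49 2686] [298.6 155.2] [0.5597 0.1039 0.072 ] [0.5626 0.105  0.092 ]
[534 191  26  38 751] [549.  211.2] [ 0.4961 -0.1837  0.072 ] [ 0.5028 -0.1655  0.092 ]
[  0 217  43  27 661] [ 20.8 230.8] [0.4715 0.4264 0.072 ] [0.4796 0.4084 0.092 ]
[ 59 336  21  15 246] [ 68.4 343.8] [0.3113 0.4028 0.072 ] [0.3289 0.3863 0.092 ]
wide [0.5723 0.1155 0.072 ]
hub [0.6587 0.1111 0.092 ]
baseL/R [0.6721 0.2432 0.01  ]
baseR [ 0.6723 -0.0205  0.01  ]
pivot [0.5634 0.1795 0.089 ]
knobtop [0.4789 0.2144 0.115 ]
barL [0.5827 0.1637 0.078 ]
small [0.6184 0.1806 0.072 ]
right [0.6136 0.0415 0.072 ]
baselow [0.5223 0.111  0.01  ]
```

```bash
python3 - <<'E'
from h import *
import pickle
c1=pickle.load(open("w1.pkl","rb"));c3=pickle.load(open("c3.pkl","rb"))
ax=np.array([.657,.1115,0])
for n,c,u,z in [('rl',c1,(173,71),.08),('rr',c1,(341,53),.08),('fr',c3,(377,137),.08),('fl',c3,(226,154),.085)]:
    d=ray(c,*u,z)-ax; print(n,np.hypot(*d[:2]).round(3),np.degrees(np.arctan2(d[1],d[0])).round(1))
E
```

```text
rl 0.117 51.5
rr 0.116 -40.0
fr 0.117 -131.1
fl 0.117 143.9
```

The magazine is yawed about 6°, so the turret needs about 9° more counter-clockwise.

```bash
python3 -m pendant '[[[-1,-53,0],0],[[-1,-53,0],0],[[-1,-52,30],0],[[0,0,50],0],[[0,0,49],0],[[0,0,20],0],[[0,0,0],0]]' 36; python3 -m pendant '[[[0,0,0],0],[[0,0,0],0],[[0,0,0],0],[[-2.4,1.4,0],0],[[-2.3,1.6,0],0],[[0,0,0],0]]' 8 12;  python3 -m pendant '[[[0,0,0],0],[[0,0,0],0],[[0,0,-40],0],[[0,0,-40],0],[[2,50,-35],0],[[2,50,-35],0],[[0,50,0],0],[[0,0,0],0]]' 36;  python3 - <<'E'
from h import *
st(); import pickle
w=camera("wrist"); pickle.dump(w,open("c4.pkl","wb"))
cv2.imwrite("pics/c4.png",cv2.resize(w["pixels"][0:260,140:440],None,fx=2,fy=2,interpolation=cv2.INTER_CUBIC))
E
```

```text
time: 10.92
position: [0.6919, 0.1266, 0.1192]
tool_rot: [-0.707, 0.707, 0.001, -0.001]
ft_force: [0.4, 0.2, 0.7]
grip_width: 0.0359
time: 11.68
position: [0.6911, 0.1302, 0.1222]
tool_rot: [0.707, -0.707, 0.003, -0.001]
ft_force: [2.8, -3.2, 3.2]
grip_width: 0.0137
time: 12.68
position: [0.5326, 0.1284, 0.27]
tool_rot: [0.707, -0.707, -0.003, 0.002]
ft_force: [0.9, 0.3, -0.1]
grip_width: 0.0357
{'time': 12.675, 'q': [0.032, 0.396, 1.5927, 0.0009, 1.1602, 1.6017], 'position': [0.5326, 0.1284, 0.27], 'tool_rot': [0.7074, -0.7068, -0.0028, 0.0024], 'ft_force': [0.8975, 0.2874, -0.0819], 'grip_width': 0.0357}
```

View pics/c4.png

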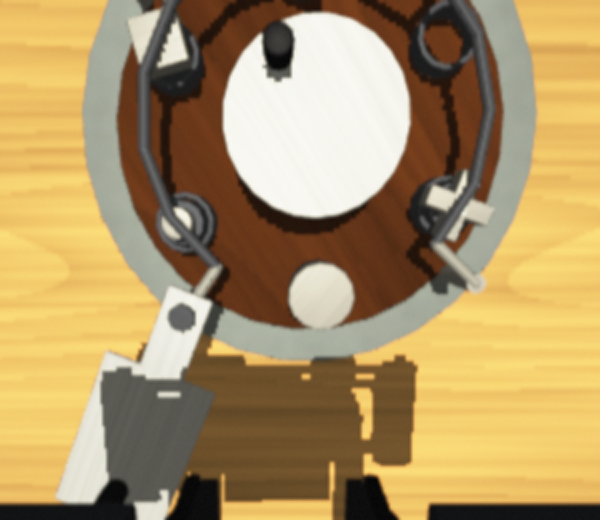

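The wide head is now at (321,295) in the crop, between the bar ends at (218,270) and (435,240). The small head at (182,222) and the cross head at (460,205) are still in their cups.

```bash
python3 - <<'E'
from h import *
import pickle
c=pickle.load(open("c4.pkl","rb")); f=lambda u,v,z: ray(c,140+(u-.5)/2,(v-.5)/2,z)
ax=f(316.5,115,.092); print('hub',ax)
for n,u,v,z in [('wide',321,295,.072),('barL',218,268,.078),('barR',435,242,.078),('pivot',181,317,.089),('postR',477,284,.08),('pin',278,35,.12)]:
    w=f(u,v,z); d=w-[.657,.1115,0]; print(n,w.round(4),np.hypot(*d[:2]).round(4),np.degrees(np.arctan2(-d[1],-d[0])).round(1))
print(np.array(robot.get_obs()["position"]))
E
```

```text
hub [0.6590494  0.11151849 0.092     ]
wide [0.5733 0.1065 0.072 ] 0.0839 3.4
barL [0.5879 0.161  0.078 ] 0.085 -35.6
barR [0.6012 0.0486 0.078 ] 0.0841 48.4
pivot [0.564  0.1798 0.089 ] 0.1154 -36.3
postR [0.58   0.0255 0.08  ] 0.1154 48.2
pin [0.6852 0.1293 0.12  ] 0.0333 -147.7
[0.53609988 0.12811191 0.27045058]
```

```bash
python3 -m pendant '[[[11,-19,0],0],[[11,-19,0],0],[[0,0,45],0],[[0,0,45],0],[[0,0,45],0],[[0,0,28],0],[[0,0,0],0],[[0,0,0],0]]' 60; python3 - <<'E'
from h import *
P=[]
for i in range(3): P.append(robot.get_obs()["position"]); camera("side") if i<2 else 0
print(np.round(P,4))
E
```

```text
time: 13.72
position: [0.5782, 0.1055, 0.108]
tool_rot: [-0.707, 0.707, -0.001, 0.001]
ft_force: [-0.7, 0.2, 1.1]
grip_width: 0.0599
[[0.5782 0.1055 0.108 ]
 [0.5783 0.1055 0.1087]
 [0.5782 0.1055 0.109 ]]
```

```bash
python3 -m pendant '[[[-1,5,10],0],[[0,0,15],0],[[0,0,10],0],[[0,0,4],0],[[0,0,0],0]]'; python3 -m pendant '[[[0,0,0],0],[[0,0,0],0],[[0,0,0],0],[[0,0,0],0],[[0,0,0],0]]' 25 25; python3 - <<'E'
from h import *
st(); w=camera("wrist");s=camera("side")
A=cv2.resize(w["pixels"][0:280],(400,200)); B=cv2.resize(s["pixels"][170:320,170:370],(400,300),interpolation=cv2.INTER_CUBIC)
o=np.zeros((300,800,3),np.uint8);o[:200,:400]=A;o[:,400:]=B
cv2.imwrite("pics/c5.png",o)
E
```

```text
time: 14.45
position: [0.5715, 0.1064, 0.068]
tool_rot: [-0.707, 0.707, 0.0, -0.0]
ft_force: [1.5, -0.6, -0.5]
grip_width: 0.06
time: 15.08
position: [0.5719, 0.1065, 0.0688]
tool_rot: [-0.707, 0.707, -0.0, 0.0]
ft_force: [-0.3, 0.9, 2.4]
grip_width: 0.0348
{'time': 15.075, 'q': [-0.0079, 0.7191, 1.6724, 0.0001, 0.7496, 1.5632], 'position': [0.5719, 0.1065, 0.0688], 'tool_rot': [-0.707, 0.7072, -0.0002, 0.0002], 'ft_force': [-0.3217, 0.8854, 2.403], 'grip_width': 0.0348}
```

View pics/c5.png

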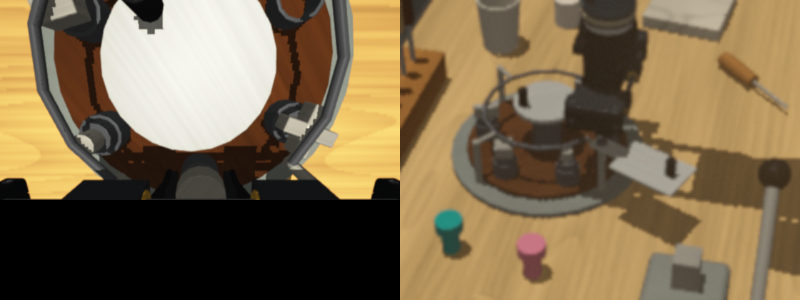

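The wide die is held (34.8 mm opening) and its neighbours are untouched. Now lift it and carry it to the slab.

```bash
python3 -m pendant '[[[0,0,-10],0],[[0,0,-20],0],[[0,0,-25],0],[[0,0,-30],0],[[0,0,-30],0],[[0,0,-20],0],[[0,0,0],0]]'; python3 -m pendant '[[[20,3.2,0],0],[[45,7,0],0],[[50,8,0],0],[[50,8,0],0],[[50,8,0],0],[[50,8,0],0],[[50,8,0],0],[[40,7,0],0]]' ; python3 -m pendant '[[[29.5,4.8,0],0],[[0,0,0],0],[[0,0,20],0],[[0,0,0],0],[[0,0,0],0]]'
python3 - <<'E'
from h import *
import pickle
st(); w=camera("wrist"); s=camera("side"); cv2.imwrite("pics/c6.png",np.vstack([cv2.resize(w["pixels"],(400,300)),cv2.resize(s["pixels"][110:260,210:410],(400,300))]))
pickle.dump((w,s),open("c6.pkl","wb"))
a,_=pickle.load(open("c0.pkl","rb"))
print(ray(a,398.1,230.7,.025),ray(a,396.1,229.7,.025))
E
```

```text
time: 16.05
position: [0.5726, 0.1064, 0.2054]
tool_rot: [-0.707, 0.707, -0.001, 0.001]
ft_force: [-0.1, 0.2, -1.2]
grip_width: 0.0353
time: 17.05
position: [0.5123, -0.2511, 0.202]
tool_rot: [-0.706, 0.708, 0.001, -0.001]
ft_force: [0.5, 0.2, -0.7]
grip_width: 0.035
time: 17.68
position: [0.5093, -0.2774, 0.1834]
tool_rot: [0.707, -0.707, -0.001, 0.0]
ft_force: [0.2, -1.1, -1.6]
grip_width: 0.0354
{'time': 17.675, 'q': [-0.6913, 0.5447, 1.6068, 0.0001, 0.9912, 0.8792], 'position': [0.5093, -0.2774, 0.1834], 'tool_rot': [0.7072, -0.707, -0.0006, 0.0], 'ft_force': [0.1524, -1.1167, -1.5885], 'grip_width': 0.0354}
[ 0.50872823 -0.28115772  0.025     ] [ 0.51166129 -0.27569846  0.025     ]
```

View pics/c6.png

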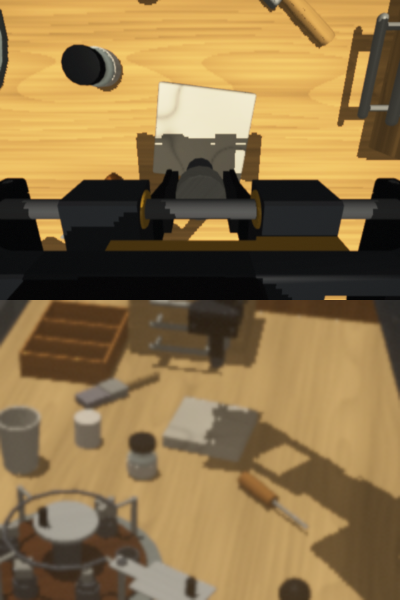

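The die is still in the jaws over the slab. Lower it.

```bash
python3 -m pendant '[[[0,0,25],0],[[0,0,30],0],[[0,0,25],0],[[0,0,15],0],[[0,0,8],0],[[0,0,2],0],[[0,0,0],0],[[0,0,0],0]]'; python3 -m pendant '[[[0,0,1],0],[[0,0,1],0],[[0,0,0],0]]'
```

```text
time: 18.77
position: [0.51, -0.2784, 0.0793]
tool_rot: [-0.707, 0.707, -0.001, 0.0]
ft_force: [0.6, -0.5, -1.0]
grip_width: 0.0358
time: 19.15
position: [0.5095, -0.278, 0.0765]
tool_rot: [-0.707, 0.707, 0.0, 0.0]
ft_force: [-0.5, -0.8, -0.8]
grip_width: 0.0351
```

```bash
python3 -m pendant '[[[0,0,1],0],[[0,0,1],0],[[0,0,0],0]]';python3 -m pendant '[[[0,0,1],0],[[0,0,0],0]]'
```

```text
time: 19.52
position: [0.5095, -0.2779, 0.0744]
tool_rot: [-0.707, 0.707, 0.0, -0.0]
ft_force: [1.2, 0.4, -1.7]
grip_width: 0.0354
time: 19.77
position: [0.5097, -0.2781, 0.0738]
tool_rot: [-0.707, 0.707, -0.0, 0.0]
ft_force: [-0.1, 0.8, 1.7]
grip_width: 0.035
```

```bash
python3 -m pendant '[[[0,0,1],0],[[0,0,0],0]]'
```

```text
time: 20.02
position: [0.5098, -0.2781, 0.0738]
tool_rot: [-0.707, 0.707, -0.0, 0.0]
ft_force: [-1.1, 2.1, 7.2]
grip_width: 0.035
```

Contact at 7 N. Release, rise, and look.

```bash
python3 -m pendant '[[[0,0,0],0],[[0,0,0],0],[[0,0,0],0],[[0,0,0],0],[[0,0,-20],0],[[0,0,-40],0],[[0,0,-40],0],[[0,0,-30],0]]' 56; python3 -m pendant '[[[-45,5,0],0],[[-50,5,0],0],[[-50,5,0],0],[[-50,5,0],0],[[-50,5,0],0],[[-50,5,0],0],[[-50,5,0],0],[[-50,5,0],0]]' 36; python3 -m pendant '[[[-40,20,-30],0],[[-20,10,-40],0],[[0,0,0],0],[[0,0,0],0]]'
python3 - <<'E'
from h import *
import pickle
st(); w=camera("wrist"); s=camera("side"); t=camera("top"); A=np.vstack([cv2.resize(w["pixels"],(400,300)),cv2.resize(s["pixels"][110:260,210:410],(400,300))])
B=np.vstack([cv2.resize(t["pixels"][170:270,350:450],(400,400),interpolation=cv2.INTER_CUBIC),cv2.resize(t["pixels"][150:250,200:400],(400,200),interpolation=cv2.INTER_CUBIC)])
cv2.imwrite("pics/c7.png",np.hstack([A,B]))
pickle.dump((w,s,t),open("c7.pkl","wb"))
E
```

```text
time: 21.02
position: [0.5098, -0.2783, 0.2042]
tool_rot: [-0.707, 0.707, -0.001, 0.0]
ft_force: [0.7, 0.3, 0.2]
grip_width: 0.0561
time: 22.02
position: [0.4694, 0.1185, 0.2026]
tool_rot: [-0.707, 0.707, -0.0, 0.0]
ft_force: [0.9, -0.4, -0.1]
grip_width: 0.036
time: 22.52
position: [0.4394, 0.1767, 0.2721]
tool_rot: [-0.707, 0.707, 0.0, -0.0]
ft_force: [0.6, -0.0, -0.1]
grip_width: 0.0363
{'time': 22.525, 'q': [0.146, 0.2868, 1.7657, -0.0004, 1.0896, 1.7171], 'position': [0.4394, 0.1767, 0.2721], 'tool_rot': [-0.7071, 0.7072, 0.0, -0.0003], 'ft_force': [0.6395, -0.0376, -0.1229], 'grip_width': 0.0363}
```

View pics/c7.png

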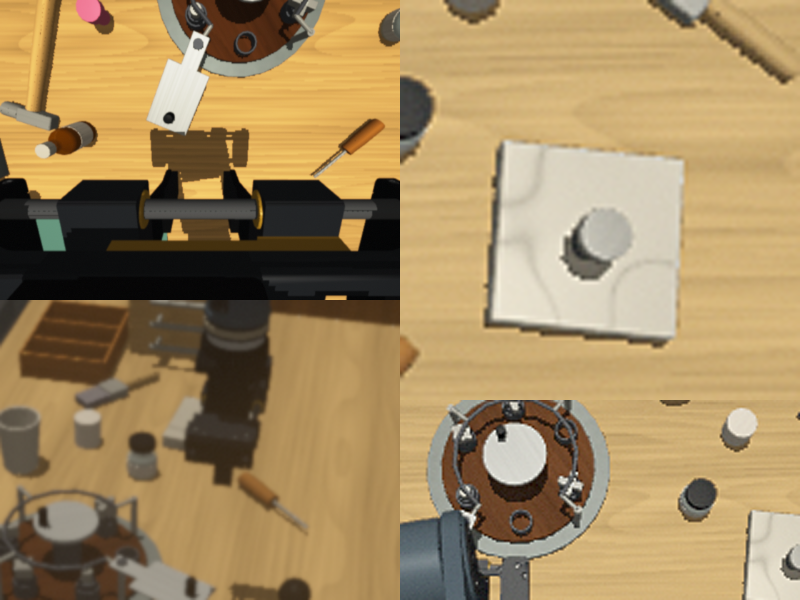

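The die stands upright mid-slab at (605,235) in the composite. The knob is at (168,118) in the wrist quadrant.

```bash
python3 - <<'E'
from h import *
import pickle
c,s,t=pickle.load(open("c7.pkl","rb"))
g=cv2.cvtColor(c["pixels"],cv2.COLOR_BGR2GRAY)[150:182,220:252]
n,l,st_,ce=cv2.connectedComponentsWithStats((g<50).astype(np.uint8)); i=1+st_[1:,4].argmax(); print(st_[i],ce[i])
u=ce[i]+[220,150]; k=ray(c,*u,.108); pv=ray(c,198*1.4,43*1.4,.089); print(k,pv,np.hypot(*(k-pv)[:2]))
pv=np.array([.5637,.18]);a0=np.degrees(np.arctan2(k[1]-pv[1],k[0]-pv[0]))%360-360; print(a0)
a=np.radians(np.linspace(a0,-84,13)); p=np.c_[pv[0]+.105*np.cos(a),pv[1]+.105*np.sin(a)]
d=np.diff(p,axis=0)*1000; print(p[0],np.c_[-d[:,1],-d[:,0]].round(1).tolist(),p[-1])
E
```

```text
[  9   8  15  14 162] [16.28395062 14.75308642]
[0.46806112 0.2195546  0.108     ] [0.56532453 0.1790987  0.089     ] 0.10534158602634104
-202.4691497472537
[0.46667103 0.22012952] [[17.2, 5.4], [17.9, 2.4], [18.1, -0.7], [17.7, -3.8], [16.8, -6.8], [15.4, -9.5], [13.5, -12.0], [11.2, -14.2], [8.6, -15.9], [5.8, -17.1], [2.8, -17.9], [-0.3, -18.1]] [0.57467549 0.0755752 ]
```

```bash
python3 -m pendant '[[[-22,-14,30],0],[[-21,-14,30],0],[[0,0,35],0],[[0,0,35],0],[[0,0,20],0],[[0,0,6],0],[[0,0,0],0]]' 36; python3 -m pendant '[[[0,0,0],0],[[0,0,0],0],[[0,0,0],0],[[0,0,0],0]]' 8 8;  python3 -m pendant '[[[17.2,5.4,0],0],[[17.9,2.4,0],0],[[18.1,-0.7,0],0],[[17.7,-3.8,0],0],[[16.8,-6.8,0],0],[[15.4,-9.5,0],0],[[13.5,-12,0],0]]'; python3 -m pendant '[[[11.2,-14.2,0],0],[[8.6,-15.9,0],0],[[5.8,-17.1,0],0],[[2.8,-17.9,0],0],[[-0.3,-18.1,0],0],[[0,0,0],0],[[0,0,0],0]]'
```

```text
time: 23.55
position: [0.4678, 0.2195, 0.1161]
tool_rot: [-0.707, 0.708, 0.0, -0.001]
ft_force: [0.8, 0.6, -0.1]
grip_width: 0.0364
time: 24.05
position: [0.468, 0.2201, 0.1171]
tool_rot: [-0.707, 0.707, -0.0, 0.0]
ft_force: [-0.4, 0.0, 2.6]
grip_width: 0.0134
time: 24.92
position: [0.4933, 0.1022, 0.1165]
tool_rot: [-0.707, 0.707, 0.0, -0.0]
ft_force: [-1.2, 1.5, 2.3]
grip_width: 0.0135
time: 25.8
position: [0.5766, 0.0756, 0.1161]
tool_rot: [-0.707, 0.707, -0.0, 0.001]
ft_force: [0.3, 1.5, -1.6]
grip_width: 0.0138
```

```bash
python3 -m pendant '[[[0,0,0],0],[[0,0,0],0],[[0,0,-30],0],[[0,0,-50],0],[[0,0,-50],0],[[0,40,-30],0],[[0,40,0],0],[[0,40,0],0]]' 36; python3 -m pendant '[[[0,0,0],0],[[0,0,0],0]]'
python3 - <<'E'
from h import *
import pickle
st(); w=camera("wrist"); t=camera("top"); s=camera("side")
o=np.zeros((600,800,3),np.uint8); o[:300,:400]=cv2.resize(w["pixels"],(400,300)); o[:300,400:]=cv2.resize(t["pixels"],(400,300)); o[300:,:400]=cv2.resize(s["pixels"],(400,300)); o[300:,400:]=cv2.resize(t["pixels"][135:285,230:430],(400,300))
cv2.imwrite("pics/c8.png",o); pickle.dump((w,s,t),open("c8.pkl","wb"))
E
```

```text
time: 26.8
position: [0.4548, 0.0749, 0.2773]
tool_rot: [-0.707, 0.707, -0.001, 0.0]
ft_force: [-0.1, -0.5, 0.1]
grip_width: 0.0362
time: 27.05
position: [0.457, 0.075, 0.2771]
tool_rot: [-0.707, 0.707, -0.001, 0.001]
ft_force: [0.8, 0.5, 0.4]
grip_width: 0.0357
{'time': 27.05, 'q': [-0.0793, 0.2638, 1.7842, -0.0003, 1.0908, 1.4922], 'position': [0.457, 0.075, 0.2771], 'tool_rot': [-0.7069, 0.7073, -0.0011, 0.0008], 'ft_force': [0.7608, 0.5002, 0.4002], 'grip_width': 0.0357}
```

View pics/c8.png

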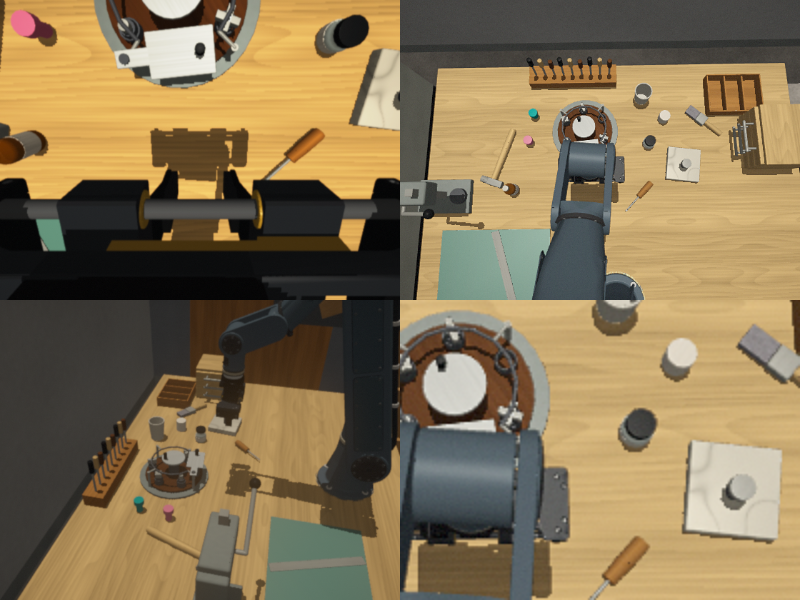

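The cover lies over the gate, with its knob at (201,47) and pivot at (124,57). The die stands on the slab at (740,487). Check the cover angle and compare it with the start.

```bash
python3 - <<'E'
from h import *
import pickle
w=pickle.load(open("c8.pkl","rb"))[0]; c=pickle.load(open("w1.pkl","rb"))
def b(c,x,y,z,t,r=12):
    g=cv2.cvtColor(c["pixels"],cv2.COLOR_BGR2GRAY)[y-r:y+r,x-r:x+r]; n,l,s,ce=cv2.connectedComponentsWithStats((g<t).astype(np.uint8)); i=1+s[1:,4].argmax(); return ray(c,*(ce[i]+[x-r,y-r]),z)
for n,c,k,p,tp in [('start',c,(301,231),(209,229),70),('now',w,(281,66),(174,80),140)]:
    K=b(c,*k,.106,50); P=b(c,*p,.089,tp,9); d=K-P; print(n,K.round(4),P.round(4),np.hypot(*d[:2]).round(4),np.degrees(np.arctan2(d[1],d[0])).round(1))
# die on slab in top
t=pickle.load(open("c8.pkl","rb"))[2]; u=(230+740/2,135+187/2); print('die top', ray(t,*u,.077))
E
```

```text
start [0.5692 0.0745 0.106 ] [0.5632 0.1798 0.089 ] 0.1055 -86.8
now [0.5733 0.0751 0.106 ] [0.5646 0.18   0.089 ] 0.1053 -85.3
die top [ 0.4996947  -0.81180649  0.077     ]
```

The cover is as closed as at the start, to within about 2°. My die position used a wrong crop offset; the right pixel, (400,228), is mid-slab in the picture. The gripper is clear of everything.

```bash
python3 - <<'E'
from h import *
import pickle
t=pickle.load(open("c8.pkl","rb"))[2]; print('die',ray(t,400,228.5,.077))
print(order.hand_in())
E
```

```text
die [ 0.5081304  -0.27282699  0.077     ]
the job is handed in; nothing more can be done
None
```

The job is handed in at about 27 s of the 72 s allowed; it reports no verdict. I swung the cover about 2 rad open and turned the turret in two moves until the wide die stood about 4 mm from the gate middle. I then lifted the die out, set it on the slab with a light touch (about 7 N), and swung the cover closed again.

**Last checks:**
- **Wide die:** it stands upright at about (0.508, -0.273), within about 10 mm of the slab centre.
- **Cover:** it points at -85.3°, against -86.8° at the start, so it is closed to within measuring error.
- **Other dies and bench things:** the other dies I could see were still in their cups, and nothing on the bench looked moved, but I judged this by eye and did not measure it.
- **Gripper:** open and well clear of everything.

**What disagreed:**
- The wrist and top cameras differed by 2–4 mm on the turret axis.
- The first turret turn stopped about 9° short because I had not allowed for the magazine's 6° yaw. I corrected it.
- One calculation of the die's final position used a wrong crop offset. I redid it in the hand-in script, so the value above came out as I handed in.

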